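Free the clamp on the mirror unit

ROBOT

A 7-joint arm with a two-finger parallel gripper is mounted at the origin on the work surface. World frame = base frame: x ahead of the robot, y to its left, z up, the work surface at z = 0. Lengths are in m, angles in rad, forces in N, time in s.
With the tool pointing down it reaches from about 0.4 to 0.85 m from the base axis. Payload 10.4 kg.
Tool frame: the origin (TCP) lies between the finger pads; the fingertips stand 19 mm ahead of it and the grasp point (between the pads) is the TCP; x points along the fingers, y is the direction in which the jaws open and shut, and the axes are right-handed (so a half turn about x gives the same grasp; the last joint's range is limited). The gripper opens to 87 mm and grips with 3 to 60 N. Pads are 19 mm wide; open, the fingers measure 117 mm over their backs; the gripper's body (75 mm by 190 mm) begins 51 mm behind the grasp point.
Start: joints at [-1.357, 0.332, -0.065, 1.46, 0.022, 1.35, -0.088], TCP at [0.147, 0.608, 0.242] pointing down, gripper open.
Joint ranges: [-2.6, 2.6], [-0.5, 2.12], [-1.47, 1.34], [0.16, 2.42], [-1.27, 4.41], [0.06, 2.06], [-2.6, 2.6]. Speed limits (rad/s): [2.22, 2.22, 2.79, 2.79, 3.14, 3.14, 3.14].

INTERFACE

Orientations are given as a unit quaternion [x, y, z, w].
In Python, from bench import r gives the robot as it stands.
- The arm moves only by the tool drive_tool, never from a script. Its argument "motion" is a list of rows, each a list of 4 numbers: the shift along the tool's x, y, z in cm, then the turn about the tool's x in units of 5 degrees (1.0 is 5 degrees). In form: [[tx, ty, tz, twist], ...]. A call has 1 to 20 rows; each row is the pose to reach, as a shift and turn from the pose commanded when the call began, along the tool's axes at that moment; what a row does not reach only later rows make up. A row lasts 1/12 s, in which the tool goes at most 41.7 mm and 7.16 degrees, less where a joint would pass 70% of its speed; a pose out of reach is approached as far as the arm can. A call with a gripper value outside its range is refused whole. "grip" is the closure in counts, from 0 (fully open) to 255 (shut), set as the call begins (left out, the last holds). The fingers move at their own pace and stop on an object; "force" is the grip in N (left out, the last holds). Time passes only in rows, so rows that repeat a pose let the fingers close. It gives the time, the measured TCP pose, the force and the opening at its end, in the units of the state.
- r.read_state(): the state, without advancing time (a new reading comes with each control period).
- r.camera(name): name is "scene" or "top"; returns the picture (420x560x3 uint8, red, green, blue); there is no depth.
- r.calibration(name): a dict with "fx", "fy", "cx", "cy" (pixels), "dist" ([k1, k2, p1, p2, k3] as OpenCV has them; the pictures are not rectified), "xyz" and "orientation" of the camera in the world. Camera axes: x right, y up, looking along -z (the intrinsics and any distortion apply to the point x, -y, -z); pixel columns grow to the right and rows downward; lengths in m; the calibration is good to about 2 mm. A picture is of the moment at which its call begins. calibration takes no time and is no camera call.
- r.close_job(): hands the job in, once; it reports no verdict.
The state is a dict: "time": time; "joint_positions": joint angles; "joint_vel": joint speeds; "joint_torque": joint torques, N m; "ee_pos": TCP position; "eef_rot": TCP orientation; "ft_force": force on the tool from outside, world axes, zero at the start; "torque": the same for the moment, N m; "width": finger opening in m.
Only numpy, scipy, OpenCV 4.12 (cv2) and the standard library are available. Lean on these libraries where they do the work, as an engineer would, in place of code of your own. Each camera call takes 0.05 s, during which the arm holds its last target.

TASK

Two clamping fixtures stand on the bench, each with a finished unit held by a sliding jaw. On the fixture that holds the round-ended mirror unit (not the square-cornered display), swing the cam lever round to free the jaw, until the lever points back away from the mirror, and then draw the jaw fully back so that the mirror could be lifted out. Leave the mirror lying where it is and do not touch the other fixture.

Things in the scene. Friction and masses are not known exactly. Their poses are not given: they have to be found in the camera images.
- lever_knob (a point): Centre of the upright black knob (18 mm diameter, 40 mm tall, top 86 mm above the bench) at the end of the mirror fixture's cam lever: a flat steel arm 14 mm wide, top 46 mm above the bench, that swings level. Its vertical pivot lies 80 mm from the knob's axis. The point turns with the lever; its y axis points from pivot to knob. To free, it swings anticlockwise seen from above.
- cam_lever (a joint): Angle of that lever in rad: 0 = locked (square to the jaw's travel, sticking out sideways), 1.57 = end stop, fully free (pointing straight away from the mirror). Starts locked, 0 to 0.2; the cam blocks the jaw up to about 0.7. It takes about 4 N at the knob and stays where it is left.
- jaw_tab (a point): Point midway across the upright steel tab of the same fixture's sliding jaw, 60 mm above the bench. Tab: 12 mm thick along the point's x, 36 mm wide along its y, standing free from 34 to 80 mm up. The jaw opens along the point's minus x, away from the mirror. Axes are the fixture's, z up. With the jaw shut, the lever's pivot lies 102 mm to minus x and 30 mm to plus y of this point.
- jaw (a joint): Travel of that jaw in m: 0 = shut against the mirror (as at the start), 0.045 = end stop, fully drawn back. While the lever is locked it cannot be pulled; once free it slides with about 2 N of friction and stays where it is left.
- mirror (a point): Centre of the loose round-ended mirror unit, black, 150 x 60 x 14 mm, 0.25 kg, lying flat on the fixture's base plate between a fixed stop and the jaw. Its top lies 26 mm above the bench. It is to stay there.
- other_fixture: The second fixture, alike in every part but holding a square-cornered display, 130 x 60 x 14 mm: to be left untouched. Origin at the bench under its middle, x axis from its jaw to its unit. Base plate 225 x 160 x 12 mm, reaching 125 mm to minus x and 100 mm to plus x of the origin; its lever knob sticks out about 110 mm to plus y.
There are look-alikes about, which are no part of the job. Leave any blue or green look-alike of the part that bears mirror alone.

How it is judged:
By the outcome, as a careful person would: the job done as asked, in the order asked, and still so for the second after the job is handed in, with the robot touching nothing.
It also fails if it takes over 42 s, if anything falls off the work surface, if the arm or the gripper's body presses on something with over 40 N, if the wrist force passes 120 N, or if a joint passes its speed limit or range.

## Working session

There is one attempt and no reset: what is moved stays moved. The work goes in short steps, Python scripts to look and compute and a tool call to move; the robot and the scene stay as the last step left them, time stands still between calls to the robot, and variables do not carry over. Pictures are saved under pics/ and viewed, and the job is handed in when it is done.

Besides the shell and the picture viewer there is one more tool, called after ">>>" by a JSON object that holds its "op" and its "data", one argument or row to a line. drive_tool: Moves the arm, as the interface text tells. Its arguments: {"type":"object","properties":{"motion":{"type":"array","items":{"type":"array","items":{"type":"number"}}},"grip":{"type":"number"},"force":{"type":"number"}},"required":["motion"]}

```bash
mkdir -p pics; python3 - <<'E'
from bench import r
import cv2
for n in("scene","top"):
    cv2.imwrite(f"pics/{n}0.png",r.camera(n)[:,:,::-1]); print(r.calibration(n))
print(r.read_state())
E
```

```text
{'fx': 409.0115339824303, 'fy': 409.0115339824303, 'cx': 279.705494192479, 'cy': 218.20335456707534, 'dist': array([-0.09218306,  0.        ,  0.        ,  0.        ,  0.        ]), 'xyz': array([1.28866439, 0.26640621, 0.83198765]), 'orientation': array([0.21213103, 0.31646488, 0.77857215, 0.49867406])}
{'fx': 511.7379800501516, 'fy': 511.7379800501516, 'cx': 285.4565149058493, 'cy': 203.3636729707993, 'dist': array([-0.19682558,  0.        ,  0.        ,  0.        ,  0.        ]), 'xyz': array([ 0.40000254, -0.05700799,  1.34047348]), 'orientation': array([ 0.05944678, -0.05148339, -0.70062228,  0.70918542])}
{'time': 0.1, 'joint_positions': array([-1.35660391,  0.33279741, -0.06468443,  1.4608424 ,  0.02158791,
        1.34989595, -0.08853293]), 'joint_vel': array([ 2.42329974e-04, -2.29842714e-03,  1.30900375e-03, -1.82705161e-03,
        2.99464419e-05, -4.07632944e-04, -8.25842715e-04]), 'joint_torque': array([ 1.10929293e-03, -6.24551725e+01,  2.41267268e-02, -3.90715849e+01,
       -6.15170435e-02,  3.67102353e-02,  2.47931467e-05]), 'ee_pos': array([0.14654931, 0.60725144, 0.24084761]), 'eef_rot': array([ 0.08309433,  0.7021899 , -0.08397431,  0.70212035]), 'ft_force': array([ 0.13086329, -0.47180776,  0.47277311]), 'torque': array([-0.08880144,  0.03894742, -0.00267998]), 'width': 0.08705185212078197}
```

View pics/scene0.png

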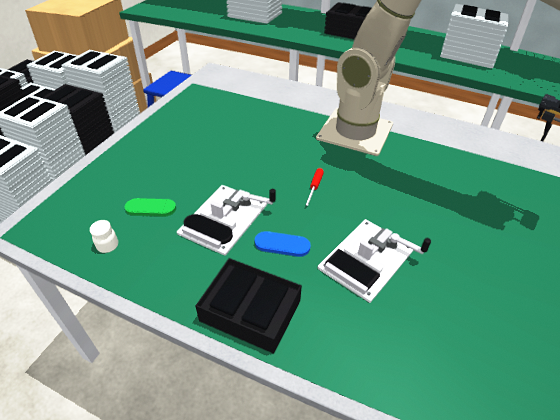

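View pics/top0.png

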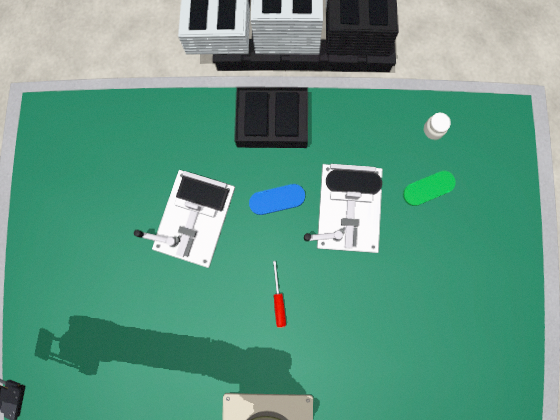

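```bash
cat > h.py <<'E'
import numpy as np, cv2
from scipy.spatial.transform import Rotation as R
from bench import r
def cam(n):
    c=r.calibration(n); K=np.array([[c['fx'],0,c['cx']],[0,c['fy'],c['cy']],[0,0,1.]])
    Rw=R.from_quat(c['orientation']).as_matrix()@np.diag([1,-1,-1.])
    return K,np.array(c['dist']),Rw,np.array(c['xyz'])
def proj(n,P):
    K,d,Rw,t=cam(n); rv=cv2.Rodrigues(Rw.T)[0]
    return cv2.projectPoints(np.atleast_2d(P).astype(float),rv,-Rw.T@t,K,d)[0][:,0]
def ray(n,uv,z):
    K,d,Rw,t=cam(n); uv=np.atleast_2d(uv).astype(float)
    p=cv2.undistortPoints(uv[:,None],K,d)[:,0]
    D=np.c_[p,np.ones(len(p))]@Rw.T
    return t+D*((z-t[2])/D[:,2])[:,None]
E
python3 - <<'E'
from h import *
print(proj("top",[[0,0,0],[.147,.608,.242]]),proj("scene",[[0,0,0],[.147,.608,.242]]))
a=cv2.imread("pics/top0.png")[150:262,290:400]; cv2.imwrite("pics/t1.png",cv2.resize(a,None,fx=5.3,fy=5.3,interpolation=cv2.INTER_CUBIC))
a=cv2.imread("pics/scene0.png")[170:260,170:290]; cv2.imwrite("pics/s1.png",cv2.resize(a,None,fx=6,fy=6,interpolation=cv2.INTER_CUBIC))
E
```

```text
[[266.71961771 437.21075688]
 [  0.48302165 383.08982142]] [[354.7617913  130.87747603]
 [562.38431929 139.85951207]]
```

View pics/t1.png

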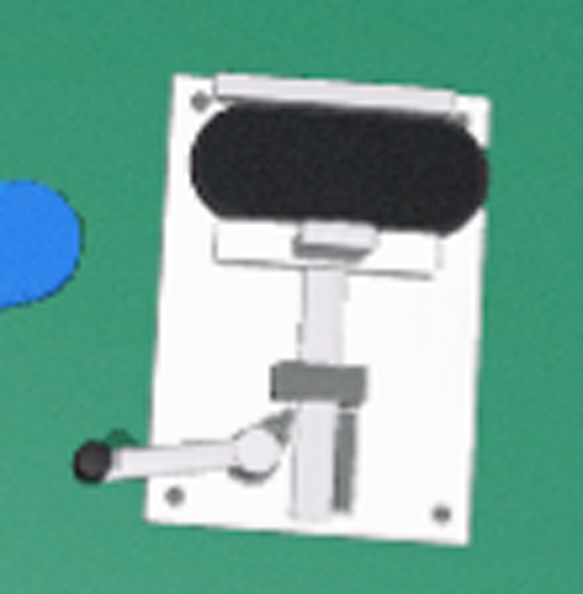

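View pics/s1.png

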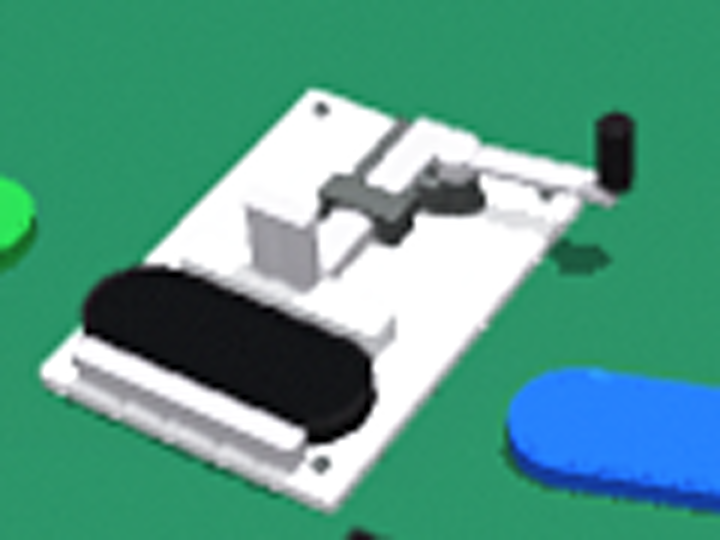

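```bash
python3 - <<'E'
from h import *
f=lambda z:[((np.array(p)+.5)/5.3-.5+[290,150]) for p in z]
fs=lambda z:[((np.array(p)+.5)/6-.5+[170,170]) for p in z]
C=ray("top",f([(173,75),(490,98),(468,544),(147,521)]),.012);print("corners",C.round(4))
print([np.linalg.norm(C[i]-C[i-1]).round(4) for i in range(4)])
x=(C[0]-C[3]+C[1]-C[2]);yaw=np.arctan2(x[1],x[0]);print("yaw",yaw)
ux=np.array([np.cos(yaw),np.sin(yaw),0]);uy=np.array([-ux[1],ux[0],0])
c=C.mean(0);o=c+ux*.0125; print("origin",o)
S=ray("scene",fs([(40,375),(335,512),(310,88)]),.012);print("scene corners",S.round(4))
k=ray("top",f([(91,460)]),.086)[0];k2=ray("scene",fs([(616,121)]),.086)[0];print("knob",k,k2)
pv=ray("top",f([(258,450)]),.046)[0];print("pivot",pv,np.linalg.norm((k-pv)[:2]))
t=ray("top",f([(338,231)]),.08)[0];t2=ray("scene",fs([(284,215)]),.08)[0];print("tab",t,t2)
p2=t-ux*.102+uy*.03;print("pivot from tab",p2)
for p in(pv,t,k,t2,p2):print("fixture", (p-o)@ux,(p-o)@uy)
l=k-pv;print("lever ang",np.arctan2(l[1],l[0])-yaw-np.pi/2)
E
```

```text
corners [[ 0.7183 -0.1373  0.012 ]
 [ 0.7087 -0.2977  0.012 ]
 [ 0.4841 -0.2832  0.012 ]
 [ 0.4941 -0.1249  0.012 ]]
[np.float64(0.2245), np.float64(0.1607), np.float64(0.2251), np.float64(0.1586)]
yaw -0.05971534195717776
origin [ 0.61377269 -0.21150901  0.012     ]
scene corners [[ 0.7116 -0.2925  0.012 ]
 [ 0.7245 -0.1305  0.012 ]
 [ 0.4849 -0.282   0.012 ]]
knob [ 0.51695231 -0.09499621  0.086     ] [ 0.5176518  -0.09348669  0.086     ]
pivot [ 0.52630723 -0.17630556  0.046     ] 0.08184573645050854
tab [ 0.62729143 -0.21140922  0.08      ] [ 0.63185099 -0.20319222  0.08      ]
pivot from tab [ 0.52726364 -0.17537535  0.08      ]
fixture -0.08941048673371842 0.02992077775196798
fixture 0.013488695641483852 0.0009064119450557296
fixture -0.10360126365433309 0.11052689678467821
fixture 0.01754973602823798 0.00938087942371677
fixture -0.08851130435851613 0.030906411945055737
lever ang 0.17426512204488498
```

```bash
cat >> h.py <<'E'
YAW=-.0597; O=np.array([.6138,-.2115])
def fw(x,y): # fixture->world
    c,s=np.cos(YAW),np.sin(YAW); return O+np.array([c*x-s*y,s*x+c*y])
PIV=fw(-.0892,.0302)
def knob(a): 
    th=YAW+np.pi/2+a; return PIV+.08*np.array([np.cos(th),np.sin(th)])
def delta(p,yang=None,s=None):
    s=s or r.read_state(); M=R.from_quat(s['eef_rot']).as_matrix()
    d=M.T@(np.array(p)-s['ee_pos'])*100
    out=list(d.round(2))
    if yang is not None:
        cur=np.arctan2(M[1,1],M[0,1]); e=(cur-yang+np.pi/2)%np.pi-np.pi/2
        out.append(round(np.degrees(e)/5,2))
    return out
E
python3 - <<'E'
from h import *
s=r.read_state();print(R.from_quat(s['eef_rot']).as_matrix().round(3));print(PIV,knob(.17),fw(.013,0))
k=knob(.17);print(delta([.42,.35,.24]),delta([*k,.2],YAW+np.pi+.17))
E
```

```text
[[-0.     0.235  0.972]
 [-0.001  0.972 -0.235]
 [-1.    -0.001  0.   ]]
[ 0.52656078 -0.17603172] [ 0.51775466 -0.09651787] [ 0.62677684 -0.21227564]
[np.float64(0.11), np.float64(-18.59), np.float64(32.62)] [np.float64(4.16), np.float64(-59.7), np.float64(52.6), np.float64(14.02)]
```

>>> {"op": "drive_tool", "data": {
  "motion": [
    [0,-18.6,32.6,4],
    [0,-18.6,32.6,4],
    [0,-18.6,32.6,4],
    [0,-18.6,32.6,4],
    [0,-18.6,32.6,4],
    [0,-18.6,32.6,4],
    [0,-18.6,32.6,4],
    [0,-18.6,32.6,4],
    [0,-18.6,32.6,4],
    [0,-18.6,32.6,4],
    [0,-59.7,52.6,14],
    [0,-59.7,52.6,14],
    [0,-59.7,52.6,14],
    [0,-59.7,52.6,14],
    [0,-59.7,52.6,14],
    [0,-59.7,52.6,14],
    [0,-59.7,52.6,14],
    [0,-59.7,52.6,14],
    [0,-59.7,52.6,14],
    [0,-59.7,52.6,14]
  ],
  "grip": 170
}}

```text
time: 1.77
ee_pos: [0.5091, -0.0585, 0.2416]
eef_rot: [0.471, 0.527, -0.471, 0.527]
ft_force: [1.1, 0.2, -0.4]
width: 0.0293
```

```bash
python3 - <<'E'
from h import *
k=knob(.17);print(r.read_state()['width'],r.read_state()['joint_positions'],delta([*k,.13],YAW+np.pi+.17))
E
```

```text
0.029259753161048944 [-0.55422121  0.07419145  0.61518444  1.78344468 -0.04492434  1.29757036
  0.18424062] [np.float64(11.15), np.float64(0.43), np.float64(3.88), np.float64(0.02)]
```

>>> {"op": "drive_tool", "data": {
  "motion": [
    [3,0.4,3.9,0],
    [7,0.4,3.9,0],
    [10.6,0.4,3.9,0],
    [10.6,0.4,3.9,0],
    [10.6,0.4,3.9,0],
    [10.6,0.4,3.9,0]
  ]
}}

```text
time: 2.27
ee_pos: [0.5185, -0.0946, 0.1374]
eef_rot: [0.471, 0.527, -0.471, 0.528]
ft_force: [0.2, 0.7, 0.0]
width: 0.029
```

```bash
python3 - <<'E'
from h import *
k=knob(.17);print(r.read_state()['joint_positions'],delta([*k,.072],YAW+np.pi+.17))
for n in("scene","top"): cv2.imwrite(f"pics/{n}1.png",r.camera(n)[:,:,::-1])
a=cv2.imread("pics/scene1.png")[120:260,170:330];b=cv2.imread("pics/top1.png")[150:290,250:390]
cv2.imwrite("pics/c1.png",np.hstack([cv2.resize(x,None,fx=2.6,fy=2.6,interpolation=cv2.INTER_CUBIC) for x in(a,b)]))
E
```

```text
[-0.47340499  0.22552289  0.6414925   1.87838657 -0.15224601  1.08467296
  0.34013366] [np.float64(6.54), np.float64(-0.11), np.float64(0.18), np.float64(0.03)]
```

View pics/c1.png

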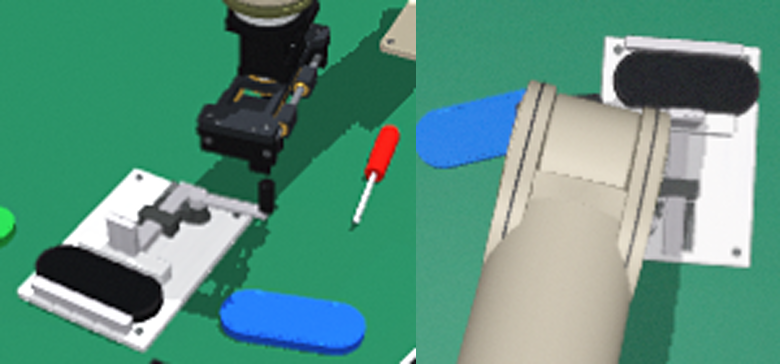

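The gripper hangs directly over the knob (knob at about (265,195) in the left crop), with the mirror undisturbed. Next I descend round the knob.

>>> {"op": "drive_tool", "data": {
  "motion": [
    [2,-0.1,0.2,0],
    [4,-0.1,0.2,0],
    [5.5,-0.1,0.2,0],
    [6.4,-0.1,0.2,0],
    [6.4,-0.1,0.2,0],
    [6.4,-0.1,0.2,0]
  ]
}}

```text
time: 2.87
ee_pos: [0.5175, -0.0969, 0.0726]
eef_rot: [0.471, 0.527, -0.471, 0.528]
ft_force: [-0.1, -0.0, 0.4]
width: 0.0289
```

```bash
python3 - <<'E'
from h import *
cv2.imwrite("pics/scene2.png",cv2.resize(r.camera("scene")[120:260,170:330,::-1],None,fx=4,fy=4,interpolation=cv2.INTER_CUBIC))
s=r.read_state();print(s['ft_force'])
for a in np.linspace(.17,1.62,17):print(round(a,2),delta([*knob(a),.073],YAW+np.pi+a,s))
E
```

```text
[0.43267924 0.50924811 0.5595349 ]
0.17 [np.float64(-0.01), np.float64(0.01), np.float64(-0.05), np.float64(0.03)]
0.26 [np.float64(-0.01), np.float64(-0.71), np.float64(-0.02), np.float64(-1.01)]
0.35 [np.float64(-0.01), np.float64(-1.43), np.float64(0.08), np.float64(-2.05)]
0.44 [np.float64(-0.01), np.float64(-2.14), np.float64(0.24), np.float64(-3.09)]
0.53 [np.float64(-0.01), np.float64(-2.83), np.float64(0.46), np.float64(-4.13)]
0.62 [np.float64(-0.01), np.float64(-3.49), np.float64(0.75), np.float64(-5.17)]
0.71 [np.float64(-0.02), np.float64(-4.13), np.float64(1.09), np.float64(-6.21)]
0.8 [np.float64(-0.02), np.float64(-4.74), np.float64(1.49), np.float64(-7.24)]
0.9 [np.float64(-0.02), np.float64(-5.3), np.float64(1.95), np.float64(-8.28)]
0.99 [np.float64(-0.02), np.float64(-5.82), np.float64(2.45), np.float64(-9.32)]
1.08 [np.float64(-0.02), np.float64(-6.3), np.float64(3.0), np.float64(-10.36)]
1.17 [np.float64(-0.02), np.float64(-6.72), np.float64(3.59), np.float64(-11.4)]
1.26 [np.float64(-0.02), np.float64(-7.08), np.float64(4.22), np.float64(-12.44)]
1.35 [np.float64(-0.02), np.float64(-7.39), np.float64(4.87), np.float64(-13.48)]
1.44 [np.float64(-0.02), np.float64(-7.64), np.float64(5.55), np.float64(-14.51)]
1.53 [np.float64(-0.02), np.float64(-7.83), np.float64(6.25), np.float64(-15.55)]
1.62 [np.float64(-0.02), np.float64(-7.95), np.float64(6.97), np.float64(-16.59)]
```

View pics/scene2.png

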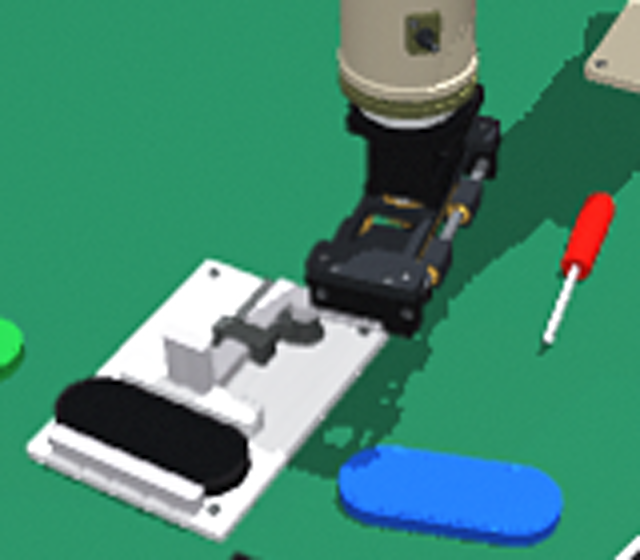

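The gripper is round the knob with no contact force. I sweep the lever along the arc.

>>> {"op": "drive_tool", "data": {
  "motion": [
    [0,0,0,0],
    [0,-0.7,0,-1],
    [0,-1.4,0.1,-2],
    [0,-2.1,0.25,-3.1],
    [0,-2.8,0.45,-4.1],
    [0,-3.5,0.75,-5.2],
    [0,-4.1,1.1,-6.2],
    [0,-4.7,1.5,-7.2],
    [0,-5.3,1.95,-8.3],
    [0,-5.8,2.45,-9.3],
    [0,-6.3,3.0,-10.4],
    [0,-6.7,3.6,-11.4],
    [0,-7.1,4.2,-12.4],
    [0,-7.4,4.9,-13.5],
    [0,-7.6,5.55,-14.5],
    [0,-7.6,5.55,-14.5],
    [0,-7.6,5.55,-14.5]
  ],
  "grip": 183
}}

```text
time: 4.33
ee_pos: [0.4479, -0.161, 0.0722]
eef_rot: [0.069, 0.703, -0.069, 0.704]
ft_force: [0.5, -0.4, -0.1]
width: 0.0246
```

```bash
python3 - <<'E'
from h import *
s=r.read_state();print(s['ft_force'],s['joint_positions'])
e=s['ee_pos'][:2]-PIV;print("ang",np.arctan2(e[1],e[0])-YAW-np.pi/2,np.linalg.norm(e))
for a in (1.57,1.6,1.64):print(round(a,2),delta([*knob(a),.073],YAW+np.pi+a,s))
E
```

```text
[ 0.52526259 -0.42767477 -0.07868617] [-0.20648507  0.18959292  0.49633209  2.05474154 -0.11323001  0.92158346
  1.72501373]
ang 1.441933769277778 0.08009413488111847
1.57 [np.float64(-0.08), np.float64(-1.02), np.float64(0.08), np.float64(-1.56)]
1.6 [np.float64(-0.08), np.float64(-1.26), np.float64(0.12), np.float64(-1.9)]
1.64 [np.float64(-0.08), np.float64(-1.57), np.float64(0.18), np.float64(-2.36)]
```

>>> {"op": "drive_tool", "data": {
  "motion": [
    [0,-0.5,0,-0.8],
    [0,-1.0,0.1,-1.6],
    [0,-1.3,0.1,-1.9],
    [0,-1.5,0.15,-2.2],
    [0,-1.6,0.15,-2.2]
  ]
}}

```text
time: 4.75
ee_pos: [0.4469, -0.1736, 0.0719]
eef_rot: [0.002, 0.707, 0.001, 0.707]
ft_force: [1.6, 14.3, 3.9]
width: 0.0247
```

```bash
python3 - <<'E'
from h import *
s=r.read_state();print(s['ft_force'],s['joint_positions'])
e=s['ee_pos'][:2]-PIV;print("ang",np.arctan2(e[1],e[0])-YAW-np.pi/2,np.linalg.norm(e))
cv2.imwrite("pics/scene3.png",cv2.resize(r.camera("scene")[120:260,170:330,::-1],None,fx=4,fy=4,interpolation=cv2.INTER_CUBIC))
E
```

```text
[ 1.56551174 14.34738344  3.92485754] [-0.16203283  0.19861507  0.48078379  2.04439894 -0.11920449  0.92444401
  1.95272697]
ang 1.6003279742646122 0.07967644318551315
```

View pics/scene3.png

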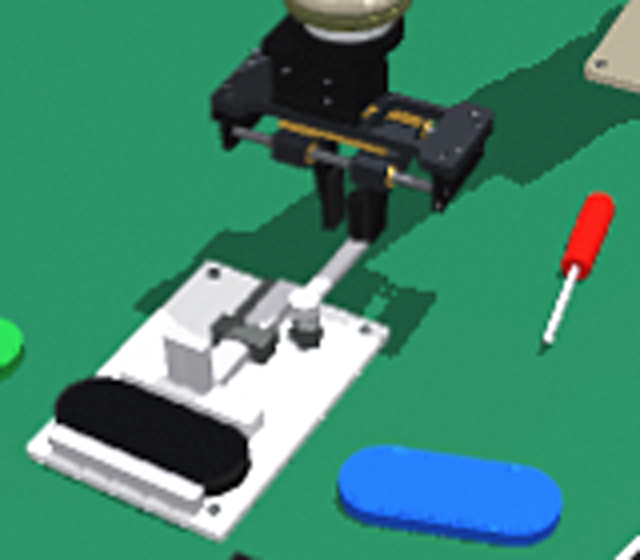

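>>> {"op": "drive_tool", "data": {
  "motion": [
    [0,0.25,0,0],
    [0,0.5,0,0],
    [0,0.5,0,0],
    [-3,0.5,0,0],
    [-6,0.5,0,0],
    [-9,0.5,0,0],
    [-9,0.5,0,0],
    [-9,0.5,0,0]
  ]
}}

```text
time: 5.47
ee_pos: [0.4468, -0.1722, 0.163]
eef_rot: [0.001, 0.706, -0.001, 0.708]
ft_force: [-0.3, 0.0, -0.6]
width: 0.0248
```

```bash
python3 - <<'E'
from h import *
s=r.read_state();print(s['ft_force'],s['joint_positions'])
for x,z in((.044,.16),(.044,.066)):print(delta([*fw(x,0),z],YAW+np.pi/2,s))
E
```

```text
[-0.32368973  0.01671258 -0.57238598] [-0.19822772  0.06007387  0.49129326  1.96262572 -0.03224695  1.12278064
  1.87449456]
[np.float64(0.38), np.float64(-4.14), np.float64(21.1), np.float64(0.66)]
[np.float64(9.78), np.float64(-4.14), np.float64(21.07), np.float64(0.66)]
```

>>> {"op": "drive_tool", "data": {
  "motion": [
    [0,-4.1,21.1,0.7],
    [0,-4.1,21.1,0.7],
    [0,-4.1,21.1,0.7],
    [0,-4.1,21.1,0.7],
    [0,-4.1,21.1,0.7],
    [0,-4.1,21.1,0.7],
    [0,-4.1,21.1,0.7],
    [0,-4.1,21.1,0.7],
    [0,-4.1,21.1,0.7],
    [0,-4.1,21.1,0.7]
  ],
  "grip": 255
}}

```text
time: 6.3
ee_pos: [0.6557, -0.2132, 0.162]
eef_rot: [0.023, 0.707, -0.022, 0.707]
ft_force: [-0.2, 0.3, 0.0]
width: 0.0007
```

```bash
python3 - <<'E'
from h import *
a=r.camera("scene")[110:260,170:330,::-1];b=r.camera("top")[130:280,250:400,::-1]
cv2.imwrite("pics/c4.png",np.hstack([cv2.resize(x,None,fx=2.5,fy=2.5,interpolation=cv2.INTER_CUBIC) for x in(a,b)]))
s=r.read_state();print(s['ft_force'],s['joint_positions'],s['width'])
for x,z in((.044,.066),(-.018,.066)):print(delta([*fw(x,0),z],YAW+np.pi/2,s))
E
```

```text
[ 0.38443222  0.71311605 -0.51576446] [-0.08383335  0.55471023  0.4841272   1.39071786 -0.26130053  1.25876887
  1.92627788] 0.0005924177273086943
[np.float64(9.63), np.float64(-0.11), np.float64(0.15), np.float64(-0.04)]
[np.float64(9.62), np.float64(-0.13), np.float64(-6.05), np.float64(-0.04)]
```

View pics/c4.png

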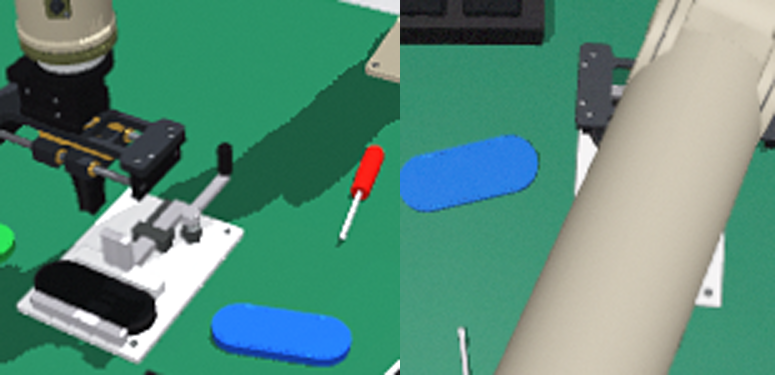

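The lever (knob at (225,155) in the left crop) points straight back, and the closed fingers hover just ahead of the tab. I descend, watching for contact.

>>> {"op": "drive_tool", "data": {
  "motion": [
    [3,-0.1,0.2,0],
    [6,-0.1,0.2,0],
    [8,-0.1,0.2,0],
    [9.5,-0.1,0.2,0],
    [9.5,-0.1,0.2,0],
    [9.5,-0.1,0.2,0]
  ]
}}

```text
time: 6.9
ee_pos: [0.6586, -0.2141, 0.0669]
eef_rot: [0.022, 0.707, -0.022, 0.707]
ft_force: [0.3, -0.3, 1.4]
width: 0.0005
```

```bash
python3 - <<'E'
from h import *
a=r.camera("scene")[140:260,170:330,::-1]
cv2.imwrite("pics/s5.png",cv2.resize(a,None,fx=4.5,fy=4.5,interpolation=cv2.INTER_CUBIC))
s=r.read_state();print(s['ft_force'])
for x,z in((.044,.066),(-.018,.066)):print(delta([*fw(x,0),z],YAW+np.pi/2,s))
E
```

```text
[ 0.16151676 -0.17865204  0.83284083]
[np.float64(0.2), np.float64(0.02), np.float64(-0.16), np.float64(-0.03)]
[np.float64(0.19), np.float64(-0.0), np.float64(-6.36), np.float64(-0.03)]
```

View pics/s5.png

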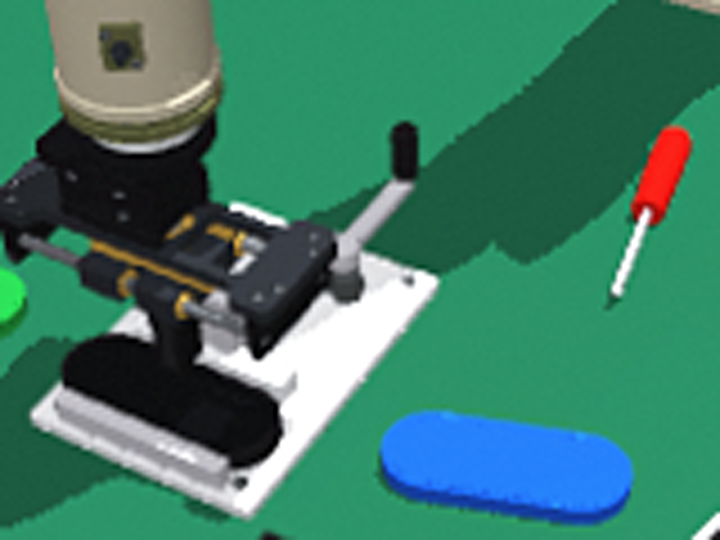

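>>> {"op": "drive_tool", "data": {
  "motion": [
    [0,0,-0.5,0],
    [0,0,-1.0,0],
    [0,0,-1.5,0],
    [0,0,-2.0,0],
    [0,0,-2.5,0],
    [0,0,-3.0,0],
    [0,0,-3.5,0],
    [0,0,-4.0,0],
    [0,0,-4.5,0],
    [0,0,-5.0,0],
    [0,0,-5.4,0],
    [0,0,-5.7,0],
    [0,0,-6.0,0],
    [0,0,-6.0,0]
  ]
}}

```text
time: 8.12
ee_pos: [0.5984, -0.2103, 0.0664]
eef_rot: [0.022, 0.707, -0.022, 0.707]
ft_force: [1.5, -0.3, 0.6]
width: 0.0004
```

```bash
python3 - <<'E'
from h import *
s=r.read_state();print(s['ft_force'])
print(delta([*fw(-.018,0),.066],YAW+np.pi/2,s))
a=r.camera("scene")[140:260,170:330,::-1]
cv2.imwrite("pics/s6.png",cv2.resize(a,None,fx=4.5,fy=4.5,interpolation=cv2.INTER_CUBIC))
E
```

```text
[ 1.47058121 -0.33546351  0.63978671]
[np.float64(0.04), np.float64(-0.03), np.float64(-0.25), np.float64(-0.03)]
```

View pics/s6.png

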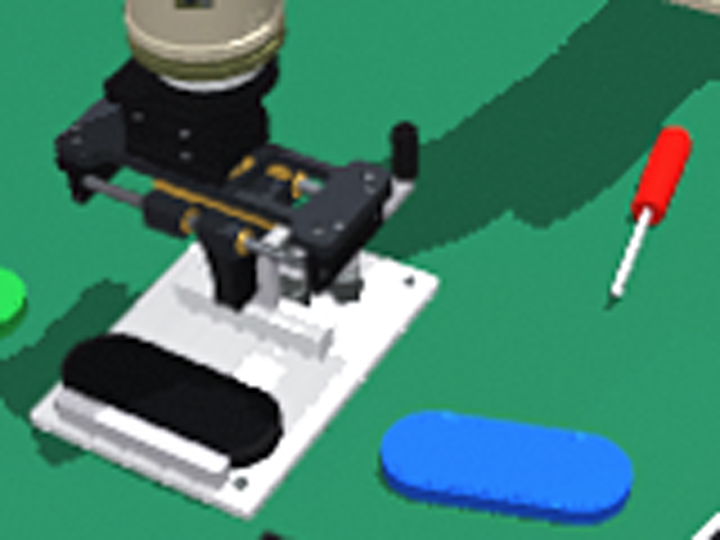

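The jaw has drawn back, with a clear gap to the mirror and little force, so it is not yet at the stop. I push on gently.

>>> {"op": "drive_tool", "data": {
  "motion": [
    [0,0,-0.2,0],
    [0,0,-0.35,0],
    [0,0,-0.5,0],
    [0,0,-0.5,0]
  ]
}}

```text
time: 8.5
ee_pos: [0.598, -0.2101, 0.0667]
eef_rot: [0.021, 0.704, -0.022, 0.71]
ft_force: [23.2, -5.1, -16.5]
width: 0.0003
```

>>> {"op": "drive_tool", "data": {
  "motion": [
    [0,0,0.4,0],
    [0,0,1.0,0],
    [0,0,1.5,0],
    [-3,0,1.5,0],
    [-6,0,1.5,0],
    [-10,0,1.5,0],
    [-14,0,1.5,0],
    [-14,0,1.5,0],
    [-14,20,1.5,0],
    [-14,20,1.5,0],
    [-14,20,1.5,0],
    [-14,20,1.5,0],
    [-14,20,1.5,0],
    [-14,35,-10,0],
    [-14,35,-10,0],
    [-14,35,-10,0],
    [-14,35,-10,0],
    [-14,35,-10,0],
    [-14,35,-10,0],
    [-14,35,-10,0]
  ]
}}

```text
time: 10.17
ee_pos: [0.5152, 0.1467, 0.2065]
eef_rot: [0.021, 0.707, -0.021, 0.707]
ft_force: [-0.4, -0.8, 0.6]
width: 0.0003
```

```bash
python3 - <<'E'
from h import *
a=r.camera("top")[:,:,::-1]; cv2.imwrite("pics/top7.png",a)
s=r.camera("scene")[:,:,::-1]; cv2.imwrite("pics/scene7.png",s)
cv2.imwrite("pics/t7.png",cv2.resize(a[150:262,290:400],None,fx=5.3,fy=5.3,interpolation=cv2.INTER_CUBIC))
E
```

```text
(no output)
```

View pics/t7.png

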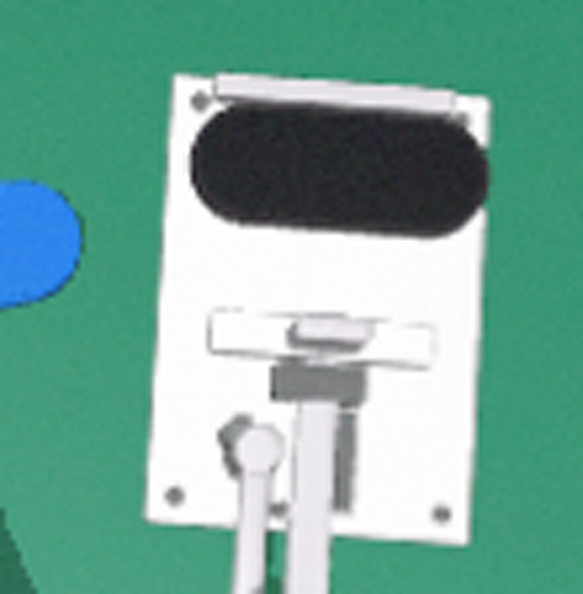

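View pics/scene7.png

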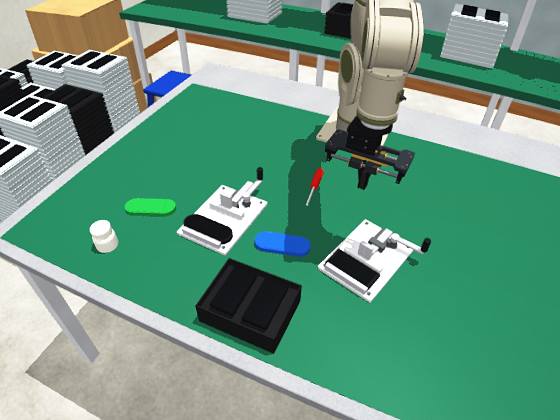

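```bash
python3 - <<'E'
from h import *
cv2.imwrite("pics/t8.png",cv2.resize(cv2.imread("pics/top7.png")[200:320,290:400],None,fx=5,fy=5,interpolation=cv2.INTER_CUBIC))
f=lambda z:[((np.array(p)+.5)/5.3-.5+[290,150]) for p in z]
c=np.array([np.cos(YAW),np.sin(YAW)])
# tab top centre after / before ; jaw back edge
for z,a,b in((.08,(338,231),(333,327)),):
    p=ray("top",f([a,b]),z)[:,:2];print((p[0]-p[1])@c)
E
```

```text
0.0459827097554599
```

View pics/t8.png

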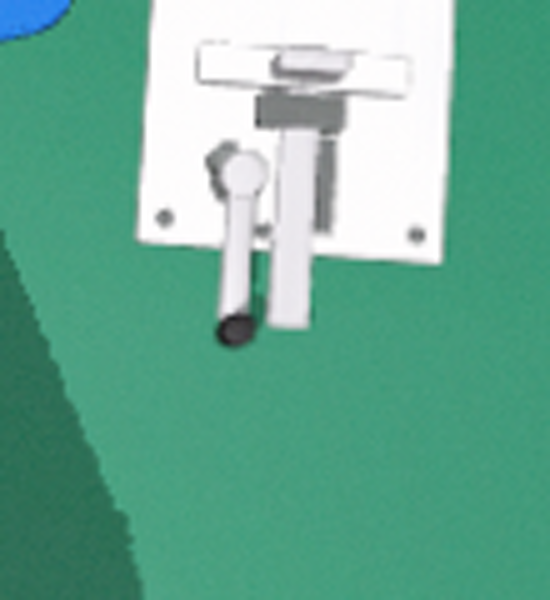

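```bash
python3 - <<'E'
from h import *
k=ray("top",[(np.array([236,327])+.5)/5-.5+[290,200]],.086)[0,:2];e=k-PIV
print("lever",np.arctan2(e[1],e[0])%(2*np.pi)-YAW-np.pi/2,np.linalg.norm(e))
s=r.read_state();print(np.abs(s['joint_vel']).max(),s['time'])
r.close_job()
E
```

```text
lever 1.5424154747944279 0.07944357519747294
0.01481539361191068 10.2667
the job is handed in; nothing more can be done
```

The mirror fixture is open: the lever is swung back to its free position and the jaw is drawn fully back. I handed the job in at about 10.3 s, with the arm clear of everything.

- **Lever:** I put the gripper loosely round the knob and swung it anticlockwise until it met the end stop, at about 14 N. The last picture puts it at 1.54 rad against a nominal 1.57, which is within my measuring error.
- **Jaw:** I pushed the tab back with closed fingers until it stopped. The last picture gives about 46 mm of travel against the 45 mm stop. The wrist force there was about 29 N in all: 23 N along the push and 16.5 N vertical. I did not explain the vertical part; it was gone once I backed off.
- **Mirror and the rest:** The mirror is at the same pixels in the top view before and after. The arm never went near the other fixture, and it and the blue and green look-alikes look unchanged in the scene view.

One check disagreed early on. The first scene-camera reading of the tab was about 9 mm off the top-camera one. I used the top-camera value because it agreed with the given pivot offset to about 1 mm.

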